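Clear the plating bench

TASK

The plating is done, so clear the bench: stack the two Petri dishes squarely one on the other, lying flat in the low-rimmed steel incubator tray; stand the specimen pot and the specimen bottle upright on the floor of the four-compartment specimen carrier, each in a compartment of its own; and lay the used swab tube flat in the undivided plastic discard tray. Keep the dishes level and the pot and bottle upright all the way, and set each thing down rather than letting it drop. Leave the spray bottle and the burner standing where they are.

Things in the scene. Friction and masses are not known exactly. Their poses are not given: they have to be found in the camera images.
- dish_a: A closed 60 mm Petri dish: a clear flat disc with dark olive agar inside, 60 mm across its lid (the bottom 5 mm is 56 mm across), 15 mm high, 30 g, flat top, lying on the bench. Origin: centre of its underside; z up. Twin of dish_b.
- dish_b: The second Petri dish, the same in every way as dish_a: 60 mm across, 15 mm high. Origin: centre of its underside; z up.
- pot: Wide specimen pot with a screw cap, standing upright: frosted body 42 mm across, red ribbed cap 47 mm across from 48 mm up to the top at 62 mm; 60 g. Origin: centre of its underside; z up.
- bottle: Slim specimen bottle with a screw cap, standing upright: frosted body 28 mm across, red ribbed cap 30 mm across from 68 mm up to the top at 85 mm; 40 g. Origin: centre of its underside; z up.
- swab_tube: Used swab in its clear screw-cap tube, lying on the bench: 120 mm long, 16 mm thick, the last 25 mm at its +x end being a red six-sided cap, 16 mm across flats, that keeps it from rolling; 25 g, balances within 10 mm of the middle. Origin: on its long axis, midway between the ends, 8 mm above what it lies on; x along the tube, level.
- incubator_tray: Flat stainless steel tray with a low rim, 150 mm (x) by 110 mm (y) outside, rim top 13 mm above the bench, walls 3 mm (up to 5 mm at the rounded rim), floor 3 mm above the bench. Fixed to the bench. Origin: centre of its underside, on the bench; z up.
- carrier: White plastic specimen carrier, open on top, 129 mm square outside, 30 mm high (31 mm at its rounded rim), a crossed divider making 2 by 2 compartments, walls and divider 3 mm thick and 30 mm high, floor 3 mm above the bench; each compartment is 60 mm square inside, their centres 31.5 mm from the origin in x and in y. Fixed to the bench. Origin: centre of its underside, on the bench; z up.
- discard_tray: Plain dark grey plastic tray without dividers, open on top, 160 mm (x) by 105 mm (y) outside, 27 mm high, walls 3 mm (6 mm at the rounded rim), floor 3 mm above the bench. Fixed to the bench. Origin: centre of its underside, on the bench; z up.
- spray_bottle: White spray bottle with a trigger head, 74 mm across, 219 mm high; loose bystander, leave it standing where it is. Origin: centre of its underside.
- burner: Unlit laboratory gas burner: round dark foot 82 mm across, thin upright steel barrel, 155 mm high; loose bystander, leave it standing where it is. Origin: centre of its underside.

How it is judged:
By the outcome, as a careful person would: the job done as asked, in the order asked, and still so for the second after the job is handed in, with the robot touching nothing.
It also fails if it takes over 118 s, if anything falls off the work surface, if the arm or the gripper's body presses on something with over 40 N, if the wrist force passes 120 N, or if a joint passes its speed limit or range.

ROBOT

A 6-joint arm with a two-finger parallel gripper is mounted at the origin on the work surface. World frame = base frame: x ahead of the robot, y to its left, z up, the work surface at z = 0. Lengths are in m, angles in rad, forces in N, time in s.
With the tool pointing down it reaches from about 0.225 to 0.875 m from the base axis. Payload 3.4 kg.
Tool frame: the origin (TCP) lies at the very end of the fingers, on their centre line; the grasp point (between the pads) lies 19 mm behind it (grasp_offset is the distance from the TCP to the grasp point, in m); y points along the fingers, z is the direction in which the jaws open and shut, and the axes are right-handed (so a half turn about y gives the same grasp; the last joint's range is limited). The gripper opens to 85 mm and grips with 20 to 120 N. Pads are 22 mm wide; open, the fingers measure 114 mm over their backs; the gripper's body (76 mm by 85 mm) begins 54 mm behind the grasp point. The pads swing forward as they close: fully open they stand 13 mm farther back than shut.
Start: joints at [-1.341, 0.276, 1.505, -0, 1.361, -0.121], TCP at [0.198, -0.54, 0.231] pointing down, gripper open.
Joint ranges: [-2.89, 2.89], [-0.75, 2.08], [0.22, 2.7], [-1.18, 4.32], [0.11, 2.71], [-2.7, 2.7]. Speed limits (rad/s): [2.57, 2.57, 3.14, 3.14, 3.14, 3.14].

INTERFACE

Orientations are given as a unit quaternion [w, x, y, z].
In Python, from rig import get_state, get_image, sign_off, grasp_offset gives the robot as it stands.
- The arm moves only by the shell command python3 -m jog 'ROWS' [FORCE]. ROWS is JSON, one flat list of numbers, 7 for each row, row after row: the closure in counts, from 0 (fully open) to 255 (shut), then the shift along the tool's x, y, z in cm, then the turn, a rotation vector about the tool's x, y, z in units of 8 degrees (1.0 is 8 degrees). In form: [jaw, tx, ty, tz, rx, ry, rz, jaw, tx, ty, tz, rx, ry, rz, ...]. A call has 1 to 12 rows; each row is the pose to reach, as a shift and turn from the pose commanded when the call began, along the tool's axes at that moment; what a row does not reach only later rows make up. A row lasts 1/8 s, in which the tool goes at most 62.5 mm and 10.7 degrees, less where a joint would pass 70% of its speed; a pose out of reach is approached as far as the arm can. A call with a gripper value outside its range is refused whole. The fingers move at their own pace and stop on an object; FORCE is the grip in N (left out, the last holds). Time passes only in rows, so rows that repeat a pose let the fingers close. It gives the time, the measured TCP pose, the force and the opening at its end, in the units of the state.
- get_state(): the state, without advancing time (a new reading comes with each control period).
- get_image(name): name is "side" or "top" or "wrist"; returns a dict with "color" (384x512x3 uint8, blue, green, red), "mtx" (3x3 intrinsics, pixels), "k1" (the pictures are not rectified: a ray, as slopes to the right and down, at radius r is drawn at 1 + k1 r^2 times it, then the intrinsics apply), "R" (3x3) and "t" (3): a world point X has camera coordinates R X + t; the wrist camera has in their place "tool_from_camera" (4x4, takes a point from camera to tool coordinates, whose origin is the TCP and whose axes are the tool frame's). Camera axes: x right, y down, z forward; pixel columns grow to the right and rows downward; lengths in m; the calibration is good to about 2 mm. A picture is of the moment at which its call begins: read the wrist's pose just before it. There is no depth.
- sign_off(): hands the job in, once; it reports no verdict.
The state is a dict: "clock": time; "qpos": joint angles; "qd": joint speeds; "effort": joint torques, N m; "position": TCP position; "ee_rot": TCP orientation; "contact_force": force on the tool from outside, world axes, zero at the start; "moment": the same for the moment, N m; "width": finger opening in m.
Only numpy, scipy, OpenCV 4.12 (cv2) and the standard library are available. Lean on these libraries where they do the work, as an engineer would, in place of code of your own. Each camera call takes 0.05 s, during which the arm holds its last target.

## Working session

There is one attempt and no reset: what is moved stays moved. The work goes in short steps, Python scripts to look and compute and a shell command to move; the robot and the scene stay as the last step left them, time stands still between calls to the robot, and variables do not carry over. Pictures are saved under pics/ and viewed, and the job is handed in when it is done.

```bash
ls; mkdir -p pics; python3 - <<'E'
from rig import get_state, get_image, grasp_offset
import cv2
print(grasp_offset if not callable(grasp_offset) else grasp_offset())
s=get_state();print(s)
for n in ["side","top","wrist"]:
    d=get_image(n);cv2.imwrite(f"pics/{n}0.png",d["color"]);print(n,{k:v for k,v in d.items() if k!="color"})
E
```

```text
pics
0.0187
{'clock': 0.0, 'qpos': array([-1.34099127e+00,  2.76574480e-01,  1.50612415e+00,  4.12376464e-05,
        1.36069368e+00, -1.20999818e-01]), 'qd': array([-6.54271836e-04, -7.23497048e-04,  2.60630574e-04,  1.18578890e-03,
       -9.73367287e-05, -7.09842777e-04]), 'effort': array([ 2.61163885e-03, -4.16766107e+01, -2.45806503e+01, -4.89240699e-05,
        1.10006778e-02, -7.42629169e-06]), 'position': array([ 0.19749009, -0.53946515,  0.23045499]), 'ee_rot': array([ 0.12336984, -0.12341056,  0.69689357, -0.69562135]), 'contact_force': array([0.22874511, 0.07158597, 0.61882023]), 'moment': array([-0.01305596, -0.0073062 , -0.03068443]), 'width': 0.08592256712867644}
side {'mtx': array([[488.86151678,   0.        , 251.38133329],
       [  0.        , 488.86151678, 191.20946333],
       [  0.        ,   0.        ,   1.        ]]), 'k1': -0.20751636753044306, 'R': array([[-9.80395234e-01, -1.97040797e-01,  3.30521836e-04],
       [-1.01999490e-01,  5.06071554e-01, -8.56438957e-01],
       [ 1.68586147e-01, -8.39682384e-01, -5.16248200e-01]]), 't': array([0.49671966, 0.06661
[... 313 characters left out ...]
36e-02, -1.32279306e-01],
       [ 1.32312583e-01,  1.71060963e-04, -9.91208026e-01]]), 't': array([-0.01185603,  0.51485559,  1.05933749])}
wrist {'mtx': array([[328.3030143 ,   0.        , 254.19792495],
       [  0.        , 328.3030143 , 193.50992246],
       [  0.        ,   0.        ,   1.        ]]), 'k1': 0.0028994480434102283, 'tool_from_camera': array([[-9.54465015e-04,  9.60765316e-01,  2.77360950e-01,
        -6.91423781e-02],
       [ 5.10816513e-04, -2.77360572e-01,  9.60765763e-01,
        -1.42229025e-01],
       [ 9.99999414e-01,  1.05869786e-03, -2.26043826e-04,
        -1.01872904e-03],
       [ 0.00000000e+00,  0.00000000e+00,  0.00000000e+00,
         1.00000000e+00]])}
```

View pics/side0.png

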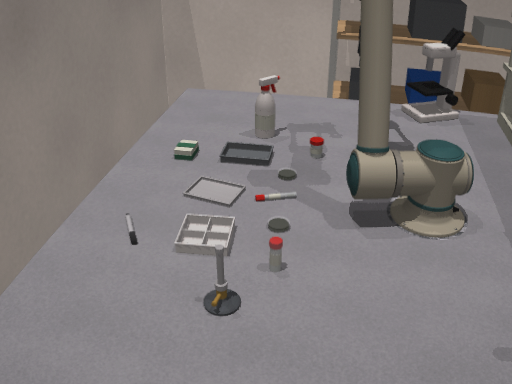

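View pics/top0.png

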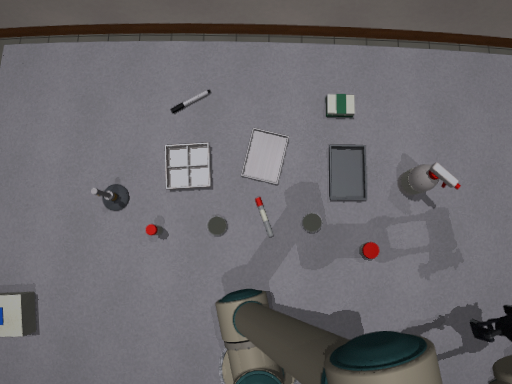

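View pics/wrist0.png

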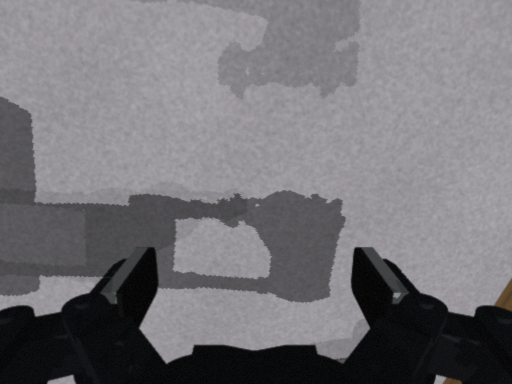

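```bash
cat > h.py <<'E'
import numpy as np, cv2
from rig import get_state,get_image,grasp_offset
from scipy.spatial.transform import Rotation as Ro
def rot(q): return Ro.from_quat([q[1],q[2],q[3],q[0]]).as_matrix()
def pose(s=None):
    s=s or get_state(); return np.array(s["position"]),rot(s["ee_rot"])
def snap(n):
    p=pose(); d=get_image(n)
    if n=="wrist":
        T=d["tool_from_camera"]; Rw=p[1]@T[:3,:3]; c=p[0]+p[1]@T[:3,3]
        d["R"]=Rw.T; d["t"]=-Rw.T@c
    return d
def unproj(d,uv,z):
    uv=np.array(uv,float).reshape(-1,1,2)
    k=np.array([d["k1"],0,0,0,0.])
    xy=cv2.undistortPoints(uv,d["mtx"],k).reshape(-1,2)
    rays=np.c_[xy,np.ones(len(xy))]@d["R"]; c=-d["R"].T@d["t"]
    return c+rays*((z-c[2])/rays[:,2])[:,None]
def proj(d,X):
    X=np.array(X,float).reshape(-1,3)
    return cv2.projectPoints(X,cv2.Rodrigues(d["R"])[0],d["t"],d["mtx"],np.array([d["k1"],0,0,0,0.]))[0].reshape(-1,2)
def save(d,name,box=None,f=1):
    im=d["color"]
    if box: im=im[box[1]:box[3],box[0]:box[2]]
    cv2.imwrite("pics/"+name,cv2.resize(im,None,fx=f,fy=f,interpolation=cv2.INTER_CUBIC))
E
python3 - <<'E'
import cv2
im=cv2.imread("pics/top0.png")
cv2.imwrite("pics/top0a.png",cv2.resize(im[130:270,140:340],None,fx=4,fy=4,interpolation=cv2.INTER_CUBIC))
cv2.imwrite("pics/top0b.png",cv2.resize(im[130:270,290:480],None,fx=4,fy=4,interpolation=cv2.INTER_CUBIC))
E
```

```text
(no output)
```

View pics/top0a.png

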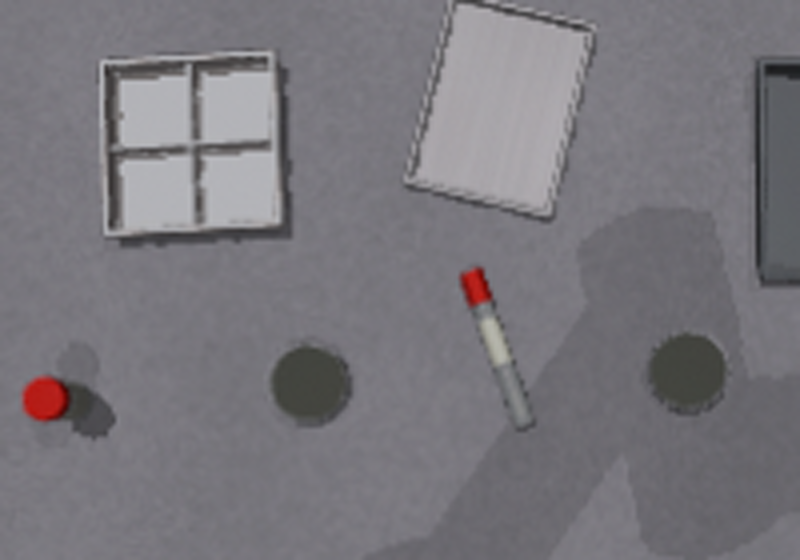

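View pics/top0b.png

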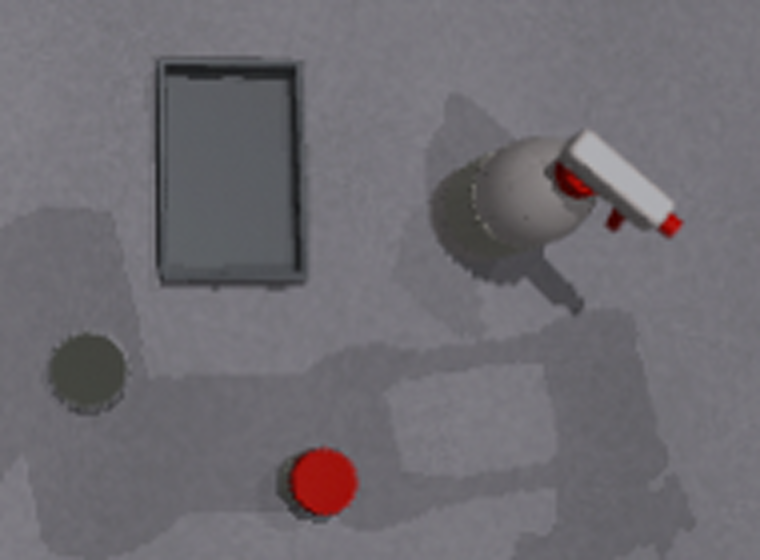

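```bash
python3 - <<'E'
from h import *
d=snap("top")
A=lambda x,y:(140+(x+.5)/4-.5,130+(y+.5)/4-.5)
B=lambda x,y:(290+(x+.5)/4-.5,130+(y+.5)/4-.5)
np.set_printoptions(precision=4,suppress=True)
for n,p,z in [("bottle",[A(46,399)],.085),("dishL",[A(312,383)],.013),("dishR",[A(688,371)],.013),
 ("pot",[B(324,482)],.062),("tube cap end,other",[A(473,270),A(526,427)],.008),
 ("carrier corners",[A(100,62),A(275,52),A(283,229),A(107,236)],.031),
 ("inc corners",[A(452,0),A(595,30),A(551,216),A(405,182)],.013),
 ("discard",[B(156,60),B(301,60),B(304,282),B(158,282)],.027),("spray base",[B(480,215)],0.03)]:
    q=unproj(d,p,z); print(n,q[:,:2].tolist() if len(q)==1 else q[:,:2], q.mean(0)[:2])
E
```

```text
bottle [[0.3893277725547894, 0.3051580753989389]] [0.3893 0.3052]
dishL [[0.40789227842202325, 0.12994141733831865]] [0.4079 0.1299]
dishR [[0.4231789181832365, -0.14553181207232094]] [ 0.4232 -0.1455]
pot [[0.3463666467584578, -0.3062410408951819]] [ 0.3464 -0.3062]
tube cap end,other [[ 0.4946  0.0142]
 [ 0.3798 -0.0276]] [ 0.4372 -0.0067]
carrier corners [[0.6412 0.296 ]
 [0.6514 0.1651]
 [0.5188 0.1534]
 [0.5105 0.2828]] [0.5805 0.2243]
inc corners [[ 0.6996  0.0353]
 [ 0.6788 -0.0735]
 [ 0.5357 -0.0428]
 [ 0.5587  0.0664]] [ 0.6182 -0.0037]
discard [[ 0.6551 -0.1933]
 [ 0.6584 -0.3031]
 [ 0.491  -0.3027]
 [ 0.4885 -0.1946]] [ 0.5733 -0.2484]
spray base [[0.5436555537872719, -0.43600899031683343]] [ 0.5437 -0.436 ]
```

```bash
cat >> h.py <<'E'
np.set_printoptions(precision=4,suppress=True)
def go(x,y,z,yaw):
    """TCP to x,y,z, tool down, jaw axis (tool z) at yaw deg; print tool shift (cm), turn (8deg units)"""
    p,R=pose()
    best=None
    for yy in (yaw,yaw+180):
        a=np.radians(yy); zt=np.array([np.cos(a),np.sin(a),0]); yt=np.array([0,0,-1.]); xt=np.cross(yt,zt)
        Rt=np.c_[xt,yt,zt]; rv=Ro.from_matrix(R.T@Rt).as_rotvec(degrees=True)/8
        q6=None
        print("yaw",yy,"shift cm",R.T@(np.array([x,y,z])-p)*100//.01/100,"turn",rv)
E
python3 - <<'E'
from h import *
p,R=pose();print(p);print(R)
go(.4232,-.1455,.10,-12.3)
E
```

```text
[ 0.1975 -0.5397  0.2308]
[[-0.9391 -0.0002  0.3437]
 [-0.3437  0.001  -0.9391]
 [-0.0002 -1.     -0.0011]]
yaw -12.3 shift cm [-34.74  13.11 -29.25] turn [ 0.0064 -7.2    -0.0048]
yaw 167.7 shift cm [-34.74  13.11 -29.25] turn [ 0.0056 15.3     0.0074]
```

```bash
python3 -m jog '[0,-34.7,9.1,-29.3,0,-7.2,0, 0,-34.7,9.1,-29.3,0,-7.2,0, 0,-34.7,9.1,-29.3,0,-7.2,0, 0,-34.7,9.1,-29.3,0,-7.2,0, 0,-34.7,9.1,-29.3,0,-7.2,0, 0,-34.7,9.1,-29.3,0,-7.2,0, 0,-34.7,9.1,-29.3,0,-7.2,0, 0,-34.7,9.1,-29.3,0,-7.2,0, 0,-34.7,9.1,-29.3,0,-7.2,0, 0,-34.7,9.1,-29.3,0,-7.2,0, 0,-34.7,9.1,-29.3,0,-7.2,0]' 30
python3 - <<'E'
from h import *
d=snap("wrist"); save(d,"w1.png"); print(proj(d,[[.4232,-.1455,.013]])); t=snap("top"); save(t,"t1.png")
p,R=pose(); print(p); print(get_state()["qpos"])
E
```

```text
clock: 1.58
position: [0.4225, -0.1467, 0.1406]
ee_rot: [-0.443, 0.443, -0.551, 0.551]
contact_force: [-0.4, 0.4, 0.6]
width: 0.0852
[[256.4857 183.7798]]
[ 0.4225 -0.1466  0.1405]
[-0.4896  0.1595  1.9072 -0.0002  1.0744 -0.273 ]
```

View pics/w1.png

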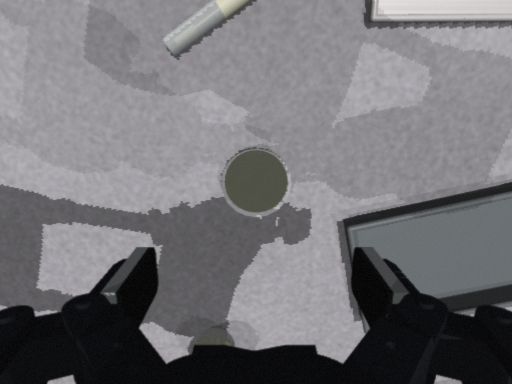

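```bash
python3 - <<'E'
from h import *
d=snap("wrist")
q=unproj(d,[(256,181.5)],.013)[0];print(q)
go(q[0],q[1],-.001,-12.3)
E
```

```text
[ 0.4232 -0.1433  0.013 ]
yaw -12.3 shift cm [-0.34 14.14 -0.01] turn [-0.0027 -0.0124  0.0022]
yaw 167.7 shift cm [-0.34 14.14 -0.01] turn [-0.0034 22.4876 -0.0043]
```

```bash
python3 -m jog '[0,-0.3,6,0,0,0,0, 0,-0.3,11,0,0,0,0, 0,-0.3,13,0,0,0,0, 0,-0.3,14.1,0,0,0,0, 0,-0.3,14.1,0,0,0,0, 0,-0.3,14.1,0,0,0,0, 60,-0.3,14.1,0,0,0,0, 120,-0.3,14.1,0,0,0,0, 120,-0.3,14.1,0,0,0,0, 120,-0.3,14.1,0,0,0,0, 120,-0.3,14.1,0,0,0,0]' 30
python3 - <<'E'
from h import *
d=snap("wrist"); save(d,"w2.png")
E
```

```text
clock: 3.1
position: [0.424, -0.143, 0.0003]
ee_rot: [-0.444, 0.443, -0.55, 0.551]
contact_force: [-1.0, -0.1, 6.3]
width: 0.0587
```

View pics/w2.png

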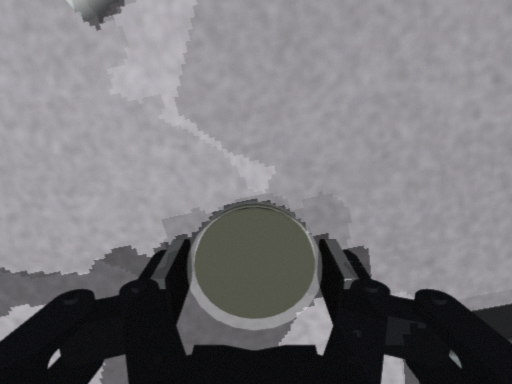

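```bash
python3 - <<'E'
from h import *
d=snap("wrist")
print(unproj(d,[(255,262)],.015))
go(.6182,-.0037,.10,-12.3)
E
```

```text
[[ 0.4235 -0.1396  0.015 ]]
yaw -12.3 shift cm [-17.74  -9.96  16.03] turn [-0.0123  0.0014  0.0043]
yaw 167.7 shift cm [-17.74  -9.96  16.03] turn [  0.0068 -22.4986   0.0193]
```

```bash
python3 -m jog '[120,0,-2,0,0,0,0, 120,0,-6,0,0,0,0, 120,-3,-9,3,0,0,0, 120,-7,-10,6.3,0,0,0, 120,-11,-10,10,0,0,0, 120,-15,-10,13.5,0,0,0, 120,-17.7,-10,16,0,0,0, 120,-17.7,-10,16,0,0,0, 120,-17.7,-10,16,0,0,0, 120,-17.7,-10,16,0,0,0]' 30
python3 - <<'E'
from h import *
d=snap("wrist"); save(d,"w3.png"); print(pose()[0]); print(proj(d,[[.6182,-.0037,.003]]))
E
```

```text
clock: 4.45
position: [0.6163, -0.0045, 0.0993]
ee_rot: [0.443, -0.444, 0.551, -0.551]
contact_force: [0.7, -0.2, -0.5]
width: 0.0586
[ 0.6165 -0.0046  0.0995]
[[258.7075 194.3233]]
```

View pics/w3.png

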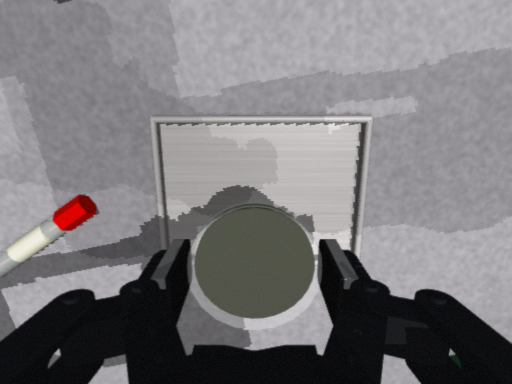

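```bash
python3 - <<'E'
from h import *
d=snap("wrist");p,R=pose()
q=unproj(d,[(152,116.5),(371.5,116.5)],.013);print(q)
v=q[1]-q[0];print(np.linalg.norm(v),np.degrees(np.arctan2(v[1],v[0])))
c=q.mean(0)+.055*R[:,0];print("centre",c)
print("dish in tool", (unproj(d,[(255,262)],.114)[0]-p)@R)
go(.6182,-.0037,.003,-12.3)
E
```

```text
[[0.5597 0.0683 0.013 ]
 [0.7052 0.0365 0.013 ]]
0.148951006942181 -12.305153228977039
centre [ 0.6207 -0.0013  0.013 ]
dish in tool [-0.003  -0.0145 -0.0014]
yaw -12.3 shift cm [-0.12  9.65  0.13] turn [ 0.0015 -0.008   0.0017]
yaw 167.7 shift cm [-0.12  9.65  0.13] turn [-0.0026 22.492   0.0024]
```

```bash
python3 -m jog '[120,0,4,0.2,0,0,0, 120,0,7,0.2,0,0,0, 120,0,8.6,0.2,0,0,0, 120,0,9.2,0.2,0,0,0, 120,0,9.4,0.2,0,0,0, 120,0,9.6,0.2,0,0,0, 120,0,9.6,0.2,0,0,0, 120,0,9.6,0.2,0,0,0]' 30
python3 - <<'E'
from h import *
d=snap("wrist"); save(d,"w4.png"); print(pose()[0])
E
```

```text
clock: 5.55
position: [0.6197, -0.0043, 0.0038]
ee_rot: [-0.444, 0.443, -0.55, 0.551]
contact_force: [0.8, -0.3, -0.3]
width: 0.0586
[ 0.6197 -0.0043  0.0037]
```

View pics/w4.png

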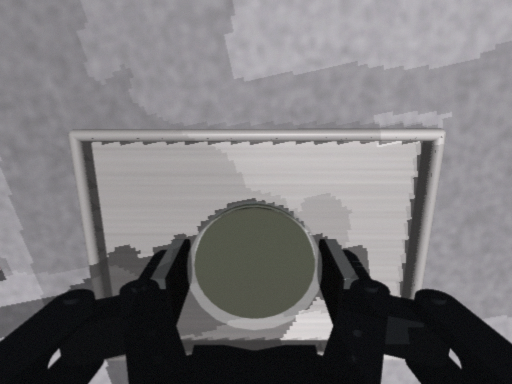

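```bash
python3 -m jog '[120,0,0.05,0,0,0,0, 120,0,0.1,0,0,0,0, 120,0,0.1,0,0,0,0]' 30
```

```text
clock: 5.98
position: [0.6196, -0.0043, 0.0034]
ee_rot: [-0.444, 0.443, -0.55, 0.551]
contact_force: [-2.4, 0.5, 6.3]
width: 0.0588
```

```bash
python3 -m jog '[70,0,0,0,0,0,0, 55,0,0,0,0,0,0, 30,0,0,0,0,0,0, 0,0,0,0,0,0,0, 0,0,0,0,0,0,0, 0,0,-2,0,0,0,0, 0,0,-6,0,0,0,0, 0,0,-11,0,0,0,0, 0,0,-11,0,0,0,0]' 30
python3 - <<'E'
from h import *
d=snap("wrist"); save(d,"w5.png"); print(pose()[0])
go(.4079,.1299,.14,-12.3)
E
```

```text
clock: 7.1
position: [0.6227, -0.0046, 0.1169]
ee_rot: [-0.446, 0.441, -0.548, 0.553]
contact_force: [0.0, -0.7, -0.0]
width: 0.0855
[ 0.6207 -0.0044  0.1144]
yaw -12.3 shift cm [ -8.59  -2.67 -23.65] turn [-0.0332  0.0004 -0.0025]
yaw 167.7 shift cm [ -8.59  -2.67 -23.65] turn [ -0.004  -22.4995   0.0521]
```

View pics/w5.png

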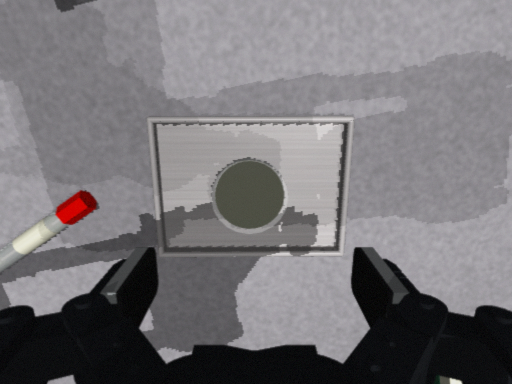

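```bash
cat >> h.py <<'E'
def blob(d,seed,f,box=70):
    im=d["color"].astype(int); m=f(im[...,0],im[...,1],im[...,2]).astype(np.uint8)
    n,l,st,c=cv2.connectedComponentsWithStats(m)
    k=l[int(seed[1]),int(seed[0])]
    cs,_=cv2.findContours((l==k).astype(np.uint8),cv2.RETR_EXTERNAL,cv2.CHAIN_APPROX_NONE)
    c_=max(cs,key=len); return cv2.fitEllipse(c_), st[k]
olive=lambda b,g,r:(b<85)&(g<95)&(g-b>4)&(r<95)
red=lambda b,g,r:(r>110)&(b<60)&(g<60)
E
python3 - <<'E'
from h import *
d=snap("wrist"); print(d["color"][195,250],d["color"][195,215],d["color"][215,180])
e,s=blob(d,(250,195),olive);print(e,s)
print(pose()[0],unproj(d,[e[0]],.003+.013), proj(d,[[.6196,-.0043,.016]]))
E
```

```text
[69 81 80] [126 125 127] [92 90 93]
((252.16616821289062, 195.00794982910156), (66.53433990478516, 67.54191589355469), 83.02958679199219) [ 218  162   69   67 3625]
[ 0.6193 -0.0043  0.1126] [[ 0.6181 -0.0037  0.016 ]] [[254.2351 195.2957]]
```

```bash
python3 -m jog '[0,-2,-2.6,-5.5,0,0,0, 0,-4.5,-2.6,-11.5,0,0,0, 0,-6.5,-2.6,-17.5,0,0,0, 0,-8.6,-2.6,-23.6,0,0,0, 0,-8.6,-2.6,-23.6,0,0,0, 0,-8.6,-2.6,-23.6,0,0,0, 0,-8.6,-2.6,-23.6,0,0,0]' 30
python3 - <<'E'
from h import *
d=snap("wrist"); save(d,"w6.png"); 
p=proj(d,[[.4079,.1299,.013]])[0];print(p,pose()[0])
e,s=blob(d,p,olive);print(e,s);q=unproj(d,[e[0]],.013)[0];print(q)
go(q[0],q[1],-.001,-12.3)
d4=dict(color=cv2.imread("pics/w4.png"));print("inhand1",blob(d4,(255,262),olive))
E
```

```text
clock: 8.07
position: [0.4085, 0.1296, 0.1379]
ee_rot: [-0.443, 0.443, -0.551, 0.551]
contact_force: [0.2, 0.3, 0.4]
width: 0.0852
[255.2681 185.9656] [0.4086 0.1295 0.138 ]
((252.46910095214844, 178.2965087890625), (61.167789459228516, 61.36940002441406), 73.83966064453125) [ 222  148   62   62 3035]
[0.407  0.1369 0.013 ]
yaw -12.3 shift cm [-0.69 13.89 -0.32] turn [-0.0019 -0.008   0.0018]
yaw 167.7 shift cm [-0.69 13.89 -0.32] turn [-0.0029 22.492  -0.0029]
inhand1 (((254.10496520996094, 261.2351989746094), (112.9515609741211, 117.26039123535156), 89.52540588378906), array([  195,   204,   119,   114, 10530], dtype=int32))
```

View pics/w6.png

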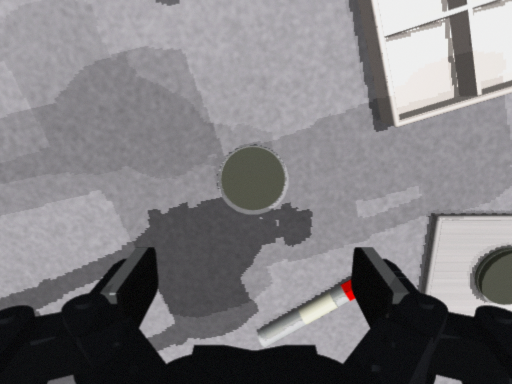

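```bash
python3 -m jog '[0,-0.65,6,-0.3,0,0,0, 0,-0.65,11,-0.3,0,0,0, 0,-0.65,13,-0.3,0,0,0, 0,-0.65,13.8,-0.3,0,0,0, 0,-0.65,13.8,-0.3,0,0,0, 0,-0.65,13.8,-0.3,0,0,0, 60,-0.65,13.8,-0.3,0,0,0, 120,-0.65,13.8,-0.3,0,0,0, 120,-0.65,13.8,-0.3,0,0,0, 120,-0.65,13.8,-0.3,0,0,0, 120,-0.65,13.8,-0.3,0,0,0]' 30
python3 - <<'E'
from h import *
d=snap("wrist"); save(d,"w7.png"); 
print(blob(d,(255,262),olive)); go(.6196,-.0043,.10,-12.3)
E
```

```text
clock: 9.5
position: [0.4063, 0.1371, 0.0012]
ee_rot: [-0.444, 0.443, -0.55, 0.551]
contact_force: [-1.3, 0.1, 4.4]
width: 0.0586
(((254.09658813476562, 259.92913818359375), (112.2713623046875, 115.61785888671875), 88.73986053466797), array([ 195,  203,  119,  114, 9980], dtype=int32))
yaw -12.3 shift cm [ 9.27 -9.83 23.86] turn [-0.0155  0.0018 -0.0044]
yaw 167.7 shift cm [ 9.27 -9.83 23.86] turn [ -0.007  -22.4982   0.0244]
```

View pics/w7.png

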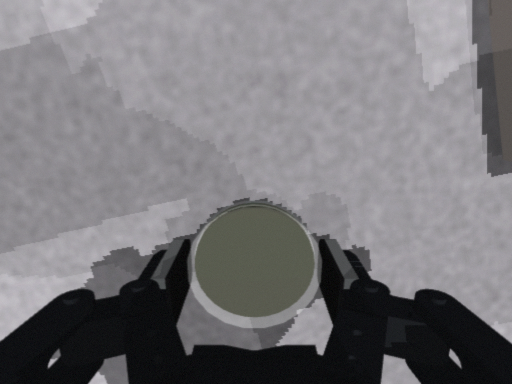

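```bash
python3 -m jog '[120,0,-2,0,0,0,0, 120,0,-6,0,0,0,0, 120,2,-9.5,5,0,0,0, 120,4,-10,11,0,0,0, 120,6.5,-10,17,0,0,0, 120,8.5,-10,22,0,0,0, 120,9.3,-10,23.9,0,0,0, 120,9.3,-10,23.9,0,0,0, 120,9.3,-10,23.9,0,0,0, 120,9.3,-10,23.9,0,0,0]' 30
python3 - <<'E'
from h import *
go(.6196,-.0043,.0195,-12.3)
E
```

```text
clock: 10.8
position: [0.618, -0.0037, 0.1005]
ee_rot: [0.444, -0.444, 0.551, -0.55]
contact_force: [0.5, 0.5, 0.1]
width: 0.0582
yaw -12.3 shift cm [0.02 8.09 0.17] turn [ 0.0058  0.0078 -0.0001]
yaw 167.7 shift cm [0.02 8.09 0.17] turn [ -0.0002 -22.4922  -0.0092]
```

```bash
python3 -m jog '[120,0.05,4,0.2,0,0,0, 120,0.05,7,0.2,0,0,0, 120,0.05,7.5,0.2,0,0,0, 120,0.05,7.5,0.2,0,0,0, 120,0.05,7.5,0.2,0,0,0]' 30
python3 - <<'E'
from h import *
go(.6196,-.0043,.0195,-12.3)
E
```

```text
clock: 11.42
position: [0.6222, -0.0056, 0.0269]
ee_rot: [-0.444, 0.443, -0.55, 0.551]
contact_force: [-0.3, -0.1, 0.6]
width: 0.0581
yaw -12.3 shift cm [-0.08  0.73 -0.29] turn [-0.021   0.0019 -0.0014]
yaw 167.7 shift cm [-0.08  0.73 -0.29] turn [ -0.0022 -22.4981   0.033 ]
```

```bash
python3 -m jog '[120,0,0,0,0,0,0, 120,0,0,0,0,0,0, 120,0,0,0,0,0,0]' 30
python3 - <<'E'
from h import *
go(.6196,-.0043,.0195,-12.3)
d=snap("side");save(d,"s8.png",(170,150,320,260),5)
E
```

```text
clock: 11.8
position: [0.6213, -0.0057, 0.0256]
ee_rot: [-0.444, 0.443, -0.551, 0.551]
contact_force: [-0.2, -1.1, -0.6]
width: 0.0585
yaw -12.3 shift cm [-0.11  0.6  -0.2 ] turn [-0.0034 -0.0009  0.0003]
yaw 167.7 shift cm [-0.11  0.6  -0.2 ] turn [-0.0005 22.4991 -0.0054]
```

View pics/s8.png

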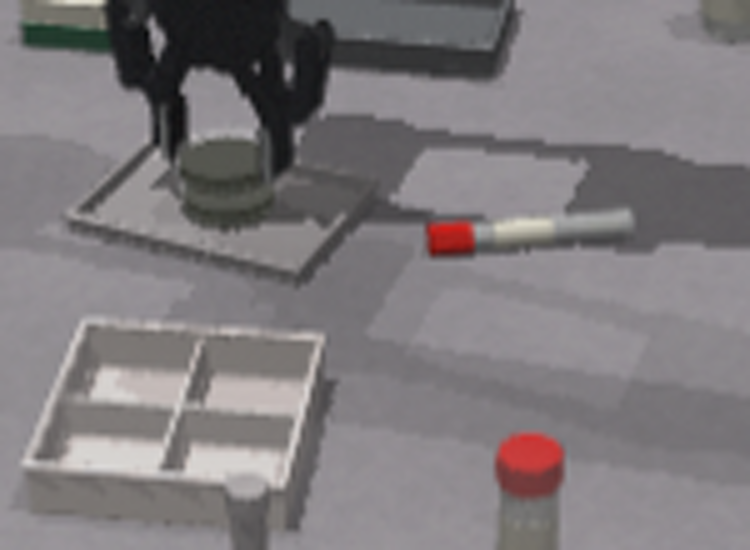

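```bash
python3 -m jog '[120,-0.06,0.1,-0.18,0,0,0, 120,-0.06,0.4,-0.18,0,0,0, 120,-0.06,0.5,-0.18,0,0,0, 120,-0.06,0.6,-0.18,0,0,0, 120,-0.06,0.6,-0.18,0,0,0, 120,-0.06,0.6,-0.18,0,0,0]' 30
```

```text
clock: 12.6
position: [0.6195, -0.0047, 0.0194]
ee_rot: [-0.444, 0.444, -0.551, 0.551]
contact_force: [-0.4, -0.6, 1.6]
width: 0.0585
```

```bash
python3 -m jog '[120,0,0.08,0,0,0,0, 120,0,0.08,0,0,0,0]' 30
```

```text
clock: 12.85
position: [0.6195, -0.0047, 0.0193]
ee_rot: [-0.444, 0.444, -0.551, 0.551]
contact_force: [-2.4, 1.2, 6.2]
width: 0.0585
```

Contact at the expected height; release.

```bash
python3 -m jog '[70,0,0,0,0,0,0, 55,0,0,0,0,0,0, 30,0,0,0,0,0,0, 0,0,0,0,0,0,0, 0,0,0,0,0,0,0, 0,0,-2,0,0,0,0, 0,0,-6,0,0,0,0, 0,0,-11,0,0,0,0, 0,0,-12,0,0,0,0, 0,0,-12,0,0,0,0]' 30
python3 - <<'E'
from h import *
d=snap("wrist"); save(d,"w9.png",(180,110,380,260),4); d=snap("side");save(d,"s9.png",(170,150,270,230),7)
go(.3464,-.3062,.16,-30)
E
```

```text
clock: 14.1
position: [0.6196, -0.0047, 0.139]
ee_rot: [-0.444, 0.443, -0.55, 0.551]
contact_force: [0.6, 1.2, -0.6]
width: 0.0854
yaw -30 shift cm [ 35.26  -2.24 -20.15] turn [0.0211 2.2123 0.0062]
yaw 150 shift cm [ 35.26  -2.24 -20.15] turn [  0.0089 -20.2876  -0.0301]
```

View pics/w9.png

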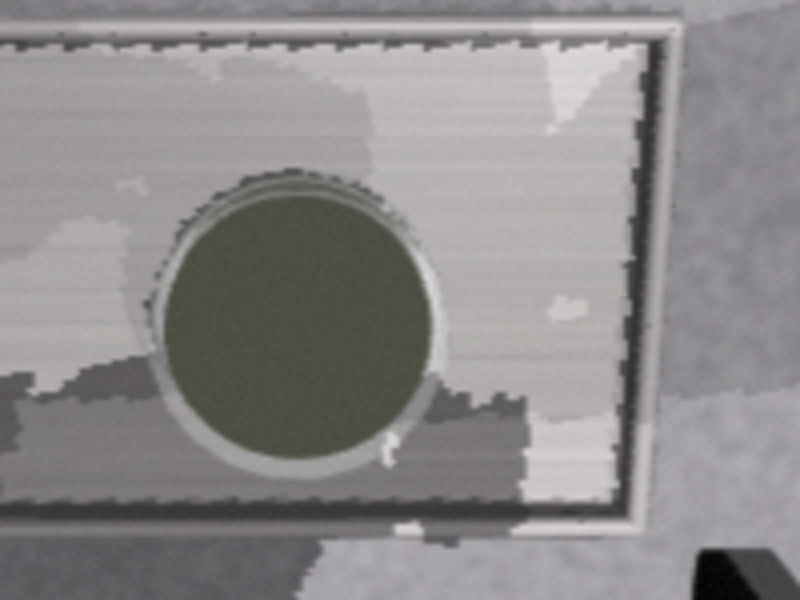

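View pics/s9.png

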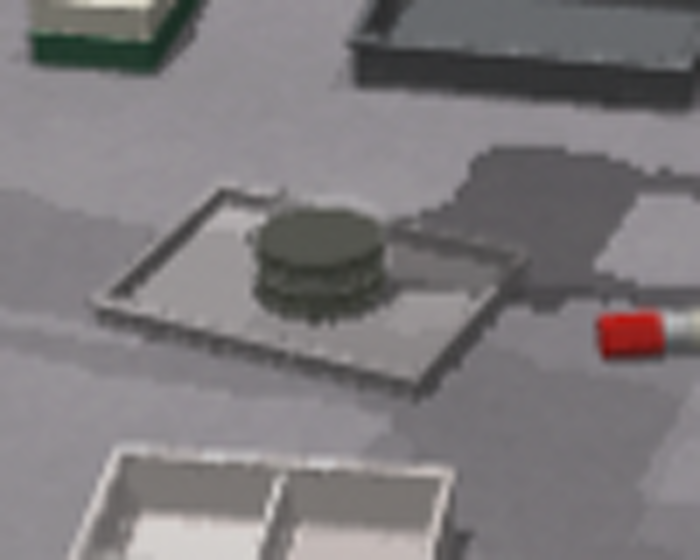

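```bash
python3 -m jog '[0,5,-2.2,-2.9,0,0.3,0, 0,10,-2.2,-5.8,0,0.6,0, 0,15,-2.2,-8.6,0,1,0, 0,20,-2.2,-11.5,0,1.3,0, 0,25,-2.2,-14.3,0,1.6,0, 0,30,-2.2,-17.2,0,1.9,0, 0,35.2,-2.2,-20.1,0,2.2,0, 0,35.2,-2.2,-20.1,0,2.2,0, 0,35.2,-2.2,-20.1,0,2.2,0, 0,35.2,-2.2,-20.1,0,2.2,0]' 30
python3 - <<'E'
from h import *
d=snap("wrist"); save(d,"w10.png"); 
p=proj(d,[[.3464,-.3062,.062]])[0];print(p,pose()[0])
e,s=blob(d,p,red);print(e,s);q=unproj(d,[e[0]],.062)[0];print(q)
go(q[0],q[1],.04,-30)
E
```

```text
clock: 15.45
position: [0.3487, -0.3045, 0.1598]
ee_rot: [0.355, -0.355, 0.612, -0.611]
contact_force: [0.6, 0.6, -0.3]
width: 0.0856
[254.9887 198.0492] [ 0.3488 -0.3045  0.16  ]
((253.1023712158203, 196.96359252929688), (57.072853088378906, 58.94378662109375), 84.68582916259766) [ 223  168   61   59 2719]
[ 0.3456 -0.3047  0.062 ]
yaw -30 shift cm [ 0.18 12.   -0.27] turn [ 0.0066  0.0289 -0.0048]
yaw 150 shift cm [ 0.18 12.   -0.27] turn [ -0.0076 -22.4711  -0.0104]
```

View pics/w10.png

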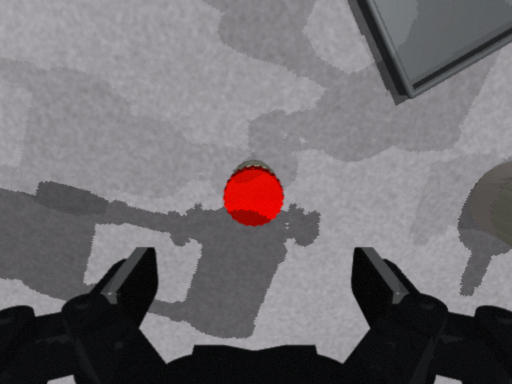

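```bash
python3 -m jog '[0,0.2,5,-0.15,0,0,0, 0,0.2,9,-0.15,0,0,0, 0,0.2,11.8,-0.15,0,0,0, 0,0.2,11.8,-0.15,0,0,0, 0,0.2,11.8,-0.15,0,0,0, 60,0.2,11.8,-0.15,0,0,0, 100,0.2,11.8,-0.15,0,0,0, 150,0.2,11.8,-0.15,0,0,0, 150,0.2,11.8,-0.15,0,0,0, 150,0.2,11.8,-0.15,0,0,0, 150,0.2,11.8,-0.15,0,0,0]' 30
python3 - <<'E'
from h import *
d=snap("wrist"); save(d,"w11.png"); go(.552,.19,.14,5)
E
```

```text
clock: 16.88
position: [0.3462, -0.3073, 0.0435]
ee_rot: [-0.354, 0.354, -0.611, 0.613]
contact_force: [-1.1, 1.1, 5.6]
width: 0.0448
yaw 5 shift cm [-53.36  -9.69  -6.95] turn [-0.0108 -4.3647  0.0074]
yaw 185 shift cm [-53.36  -9.69  -6.95] turn [-0.0097 18.1353 -0.0141]
```

View pics/w11.png

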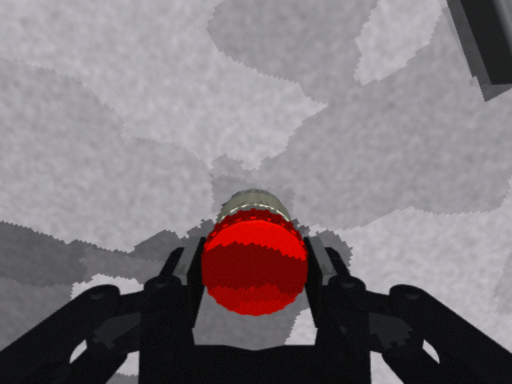

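```bash
python3 -m jog '[150,0,-3,0,0,0,0, 150,0,-8,0,0,0,0, 150,-5,-9.7,-0.7,0,-0.4,0, 150,-11,-9.7,-1.4,0,-0.9,0, 150,-17,-9.7,-2.2,0,-1.4,0, 150,-23,-9.7,-3,0,-1.9,0, 150,-29,-9.7,-3.8,0,-2.4,0, 150,-35,-9.7,-4.6,0,-2.9,0, 150,-41,-9.7,-5.4,0,-3.4,0, 150,-47,-9.7,-6.2,0,-3.9,0, 150,-53.3,-9.7,-6.9,0,-4.4,0, 150,-53.3,-9.7,-6.9,0,-4.4,0]' 30
python3 -m jog '[150,0,0,0,0,0,0, 150,0,0,0,0,0,0, 150,0,0,0,0,0,0]' 30
python3 - <<'E'
from h import *
d=snap("wrist"); save(d,"w12.png"); print(pose()[0])
d=snap("top"); save(d,"t12.png",(140,120,320,240),4)
E
```

```text
clock: 18.42
position: [0.5533, 0.1936, 0.1394]
ee_rot: [0.525, -0.523, 0.475, -0.475]
contact_force: [0.7, -1.9, -0.8]
width: 0.0447
clock: 18.8
position: [0.5514, 0.1883, 0.1397]
ee_rot: [-0.522, 0.522, -0.477, 0.477]
contact_force: [0.4, 0.1, -0.9]
width: 0.0448
[0.5515 0.1885 0.1397]
```

View pics/w12.png

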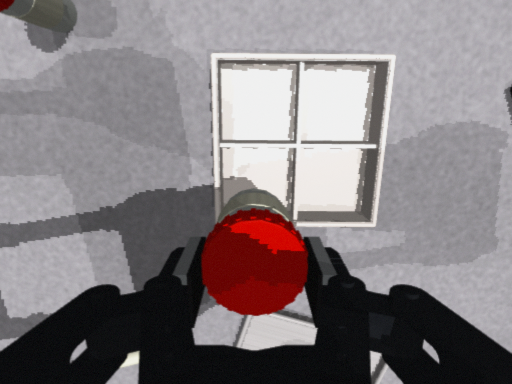

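View pics/t12.png

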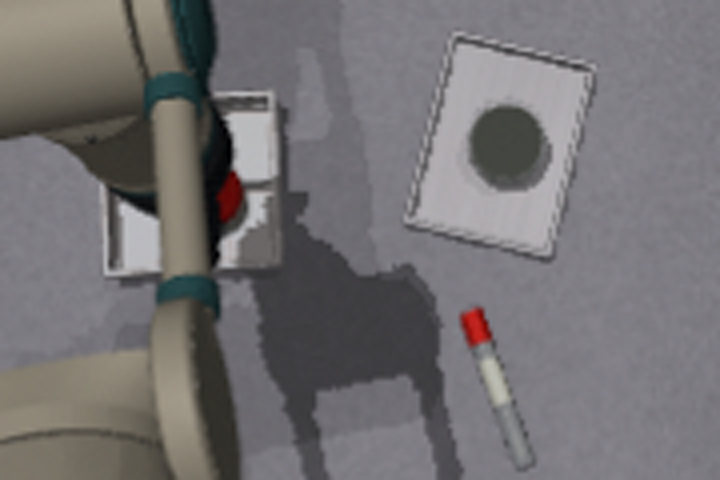

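```bash
python3 - <<'E'
from h import *
d=snap("wrist"); p,R=pose()
q=unproj(d,[(211,54),(395,56),(376,227),(297.5,146),(212,214)],.0305);print(q)
c=q[[0,2]].mean(0);v=q[1]-q[0];a=np.arctan2(v[1],v[0]);print(c,np.degrees(a),np.linalg.norm(v))
c=(c+q[3])/2
for l in [(-.0315,-.0315),(.0315,.0315)]:
    w=c[:2]+np.array([np.cos(a)*l[0]-np.sin(a)*l[1],np.sin(a)*l[0]+np.cos(a)*l[1]]);print(w)
    go(w[0],w[1],.05,np.degrees(a))
E
```

```text
[[0.5103 0.2869 0.0305]
 [0.6406 0.2976 0.0305]
 [0.6525 0.1679 0.0305]
 [0.5799 0.2279 0.0305]
 [0.5178 0.1668 0.0305]]
[0.5814 0.2274 0.0305] 4.6643008617273445 0.13070831835391275
[0.5518 0.1937]
yaw 4.6643008617273445 shift cm [-0.48  8.96  0.05] turn [-0.0016  0.0698  0.0007]
yaw 184.66430086172736 shift cm [-0.48  8.96  0.05] turn [  0.0011 -22.4302   0.0025]
[0.6095 0.2616]
yaw 4.6643008617273445 shift cm [-6.72  8.97  6.41] turn [-0.0016  0.0698  0.0007]
yaw 184.66430086172736 shift cm [-6.72  8.97  6.41] turn [  0.0011 -22.4302   0.0025]
```

```bash
python3 -m jog '[150,-0.45,1,0.1,0,0,0, 150,-0.45,5,0.1,0,0,0, 150,-0.45,7.5,0.1,0,0,0, 150,-0.45,8.6,0.1,0,0,0, 150,-0.45,9.0,0.1,0,0,0, 150,-0.45,9.2,0.1,0,0,0, 150,-0.45,9.3,0.1,0,0,0, 150,-0.45,9.3,0.1,0,0,0, 150,-0.45,9.3,0.1,0,0,0]' 30
python3 - <<'E'
from h import *
d=snap("wrist"); save(d,"w13.png"); d=snap("side");save(d,"s13.png",(160,190,290,290),6)
E
```

```text
clock: 20.08
position: [0.5525, 0.1943, 0.0469]
ee_rot: [0.523, -0.522, 0.476, -0.477]
contact_force: [-0.6, -0.8, -1.2]
width: 0.0445
```

View pics/w13.png

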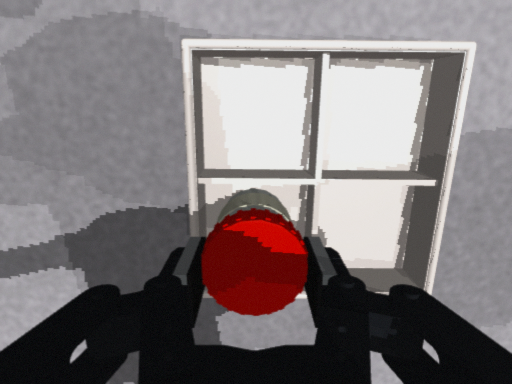

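View pics/s13.png

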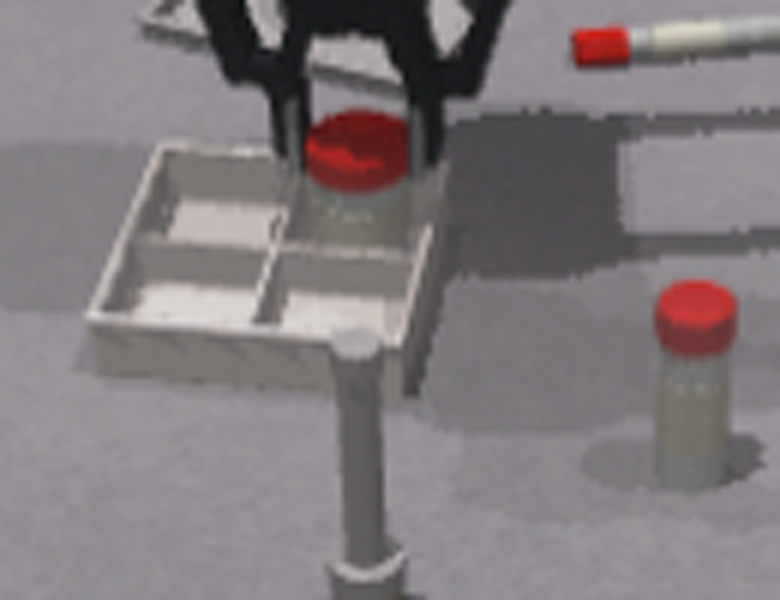

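Pot is inside the near-right compartment, not yet in contact; feel for the floor.

```bash
python3 -m jog '[150,0,0.05,0,0,0,0, 150,0,0.1,0,0,0,0, 150,0,0.1,0,0,0,0]' 30
```

```text
clock: 20.55
position: [0.5525, 0.1943, 0.0466]
ee_rot: [0.523, -0.522, 0.476, -0.477]
contact_force: [-3.3, -0.7, 6.4]
width: 0.0447
```

```bash
python3 -m jog '[110,0,0,0,0,0,0, 90,0,0,0,0,0,0, 60,0,0,0,0,0,0, 20,0,0,0,0,0,0, 0,0,0,0,0,0,0, 0,0,-3,0,0,0,0, 0,0,-8,0,0,0,0, 0,0,-12,0,0,0,0, 0,0,-12,0,0,0,0]' 30
python3 - <<'E'
from h import *
d=snap("wrist"); save(d,"w14.png"); go(.3893,.3052,.17,20)
t=snap("top"); 
E
```

```text
clock: 21.68
position: [0.5547, 0.1948, 0.1693]
ee_rot: [0.525, -0.52, 0.475, -0.478]
contact_force: [0.3, 0.5, -0.2]
width: 0.0854
yaw 20 shift cm [-12.55  -0.35 -15.3 ] turn [-0.0254 -1.8373  0.0008]
yaw 200 shift cm [-12.55  -0.35 -15.3 ] turn [-0.0011 20.6626 -0.0369]
```

View pics/w14.png

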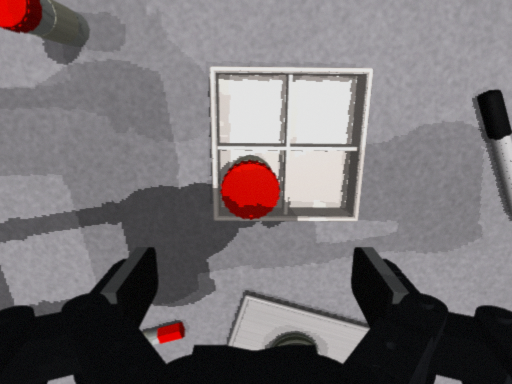

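```bash
python3 - <<'E'
from h import *
t=snap("top"); save(t,"t14.png",(70,120,270,270),4)
print(unproj(t,[(116,197)],.01),unproj(t,[(95,191)],.155))
E
```

```text
[[0.4842 0.4408 0.01  ]] [[0.4837 0.4415 0.155 ]]
```

View pics/t14.png

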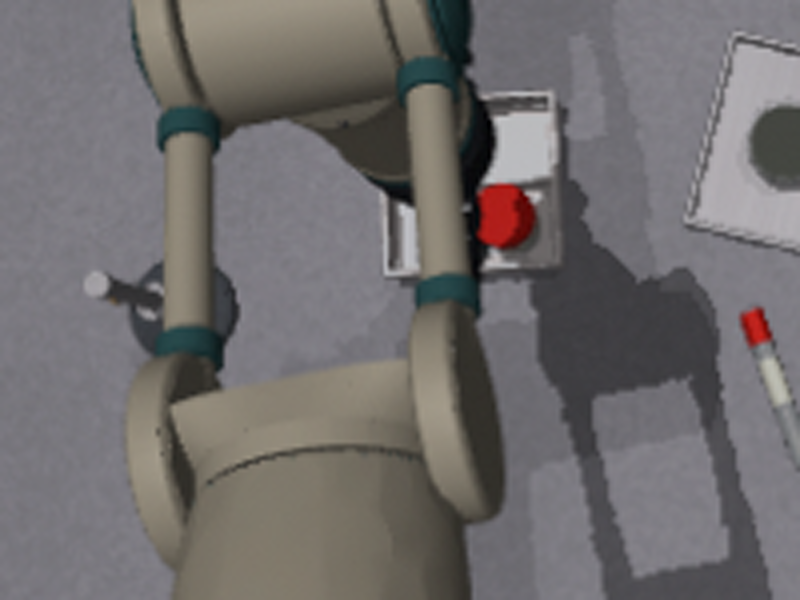

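```bash
python3 -m jog '[0,-3,-0.5,-4,0,-0.4,0, 0,-6,-0.5,-8,0,-0.8,0, 0,-9.5,-0.5,-12,0,-1.3,0, 0,-12.5,-0.5,-15.3,0,-1.8,0, 0,-12.5,-0.5,-15.3,0,-1.8,0, 0,-12.5,-0.5,-15.3,0,-1.8,0, 0,-12.5,-0.5,-15.3,0,-1.8,0]' 30
python3 - <<'E'
from h import *
d=snap("wrist"); save(d,"w15.png"); 
p=proj(d,[[.3893,.3052,.085]])[0];print(p,pose()[0])
e,s=blob(d,p,red);print(e,s);q=unproj(d,[e[0]],.085)[0];print(q)
go(q[0],q[1],.06,20)
E
```

```text
clock: 22.7
position: [0.3892, 0.304, 0.1699]
ee_rot: [-0.578, 0.578, -0.407, 0.408]
contact_force: [0.7, -0.1, 0.2]
width: 0.0853
[256.6135 199.8548] [0.3893 0.3039 0.17  ]
((256.7951965332031, 192.99398803710938), (39.353004455566406, 41.215641021728516), 92.193359375) [ 236  172   43   42 1328]
[0.3877 0.3101 0.085 ]
yaw 20 shift cm [-0.65 10.99  0.06] turn [ 0.0041 -0.0494  0.0036]
yaw 200 shift cm [-0.65 10.99  0.06] turn [-0.0057 22.4506  0.0065]
```

View pics/w15.png

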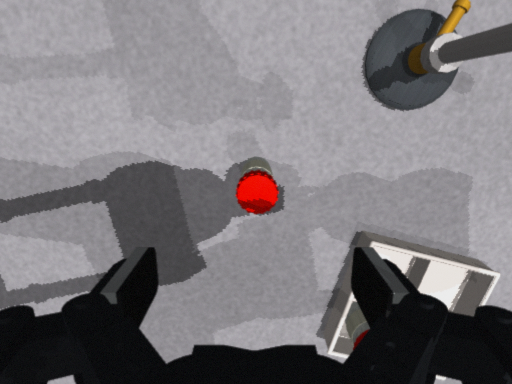

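```bash
python3 -m jog '[0,-0.65,2,0.15,0,0,0, 0,-0.65,7,0.15,0,0,0, 0,-0.65,10.5,0.15,0,0,0, 0,-0.65,10.8,0.15,0,0,0, 0,-0.65,10.8,0.15,0,0,0, 60,-0.65,10.8,0.15,0,0,0, 120,-0.65,10.8,0.15,0,0,0, 170,-0.65,10.8,0.15,0,0,0, 200,-0.65,10.8,0.15,0,0,0, 200,-0.65,10.8,0.15,0,0,0, 200,-0.65,10.8,0.15,0,0,0, 200,-0.65,10.8,0.15,0,0,0]' 25
python3 - <<'E'
from h import *
d=snap("wrist"); save(d,"w16.png"); go(.6105,.262,.16,4.7)
E
```

```text
clock: 24.25
position: [0.3881, 0.3115, 0.0632]
ee_rot: [0.579, -0.578, 0.407, -0.407]
contact_force: [-0.9, 0.3, 7.1]
width: 0.029
yaw 4.7 shift cm [12.15 -9.66 19.28] turn [-0.0086  1.8753 -0.0022]
yaw 184.7 shift cm [12.15 -9.66 19.28] turn [ -0.0032 -20.6247   0.0124]
```

View pics/w16.png

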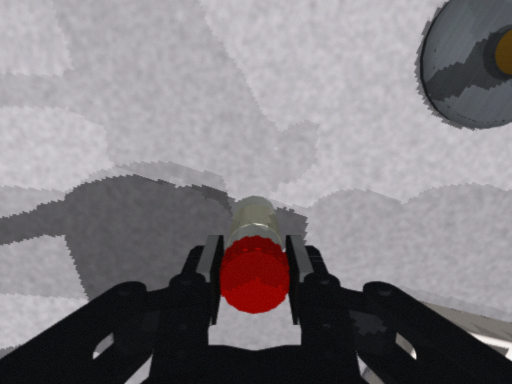

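```bash
python3 -m jog '[200,0,-3,0,0,0,0, 200,0,-8,0,0,0,0, 200,2,-9.6,3,0,0.3,0, 200,5,-9.6,8,0,0.7,0, 200,8,-9.6,13,0,1.2,0, 200,11,-9.6,17,0,1.6,0, 200,12.1,-9.6,19.2,0,1.9,0, 200,12.1,-9.6,19.2,0,1.9,0, 200,12.1,-9.6,19.2,0,1.9,0, 200,12.1,-9.6,19.2,0,1.9,0]' 25
python3 - <<'E'
from h import *
d=snap("wrist"); save(d,"w17.png"); go(.6105,.262,.0662,4.7)
E
```

```text
clock: 25.55
position: [0.6077, 0.2624, 0.1585]
ee_rot: [-0.519, 0.52, -0.48, 0.479]
contact_force: [0.5, -0.3, -0.6]
width: 0.0287
yaw 4.7 shift cm [0.06 9.25 0.25] turn [ 0.0026 -0.0164  0.0002]
yaw 184.7 shift cm [0.06 9.25 0.25] turn [-0.0002 22.4836  0.0041]
```

View pics/w17.png

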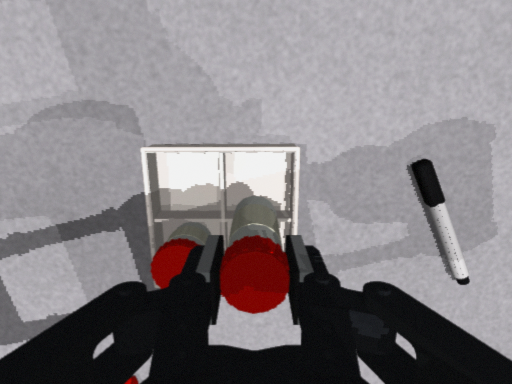

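```bash
python3 - <<'E'
from h import *
d=snap("wrist"); p,R=pose()
q=unproj(d,[(142,147.5),(299.5,147.5),(222.5,150)],.0305);print(q)
m=(q[0]+q[1])/2;v=q[1]-q[0];v/=np.linalg.norm(v)
w=m+v*.0315+R[:,0]*(.0645-.0315);print("comp",w,p,(w-p)@R)
E
```

```text
[[0.5117 0.2873 0.0305]
 [0.641  0.2978 0.0305]
 [0.5779 0.2906 0.0305]]
comp [0.6104 0.2622 0.0305] [0.6081 0.2625 0.1588] [0.0004 0.1283 0.0022]
```

```bash
python3 -m jog '[200,0.05,1,0.3,0,0,0, 200,0.05,5,0.3,0,0,0, 200,0.05,7.5,0.3,0,0,0, 200,0.05,8.6,0.3,0,0,0, 200,0.05,9.0,0.3,0,0,0, 200,0.05,9.15,0.3,0,0,0, 200,0.05,9.2,0.3,0,0,0, 200,0.05,9.2,0.3,0,0,0]' 25
python3 -m jog '[200,0,0,0,0,0,0, 200,0,0.1,0,0,0,0, 200,0,0.1,0,0,0,0]' 25
python3 - <<'E'
from h import *
d=snap("side");save(d,"s18.png",(160,190,290,290),6)
E
```

```text
clock: 26.65
position: [0.6127, 0.2618, 0.0673]
ee_rot: [0.52, -0.519, 0.48, -0.48]
contact_force: [-0.9, -0.5, -0.6]
width: 0.0287
clock: 27.02
position: [0.6126, 0.2619, 0.0663]
ee_rot: [0.52, -0.519, 0.48, -0.48]
contact_force: [-0.7, -0.9, 4.1]
width: 0.0291
```

View pics/s18.png

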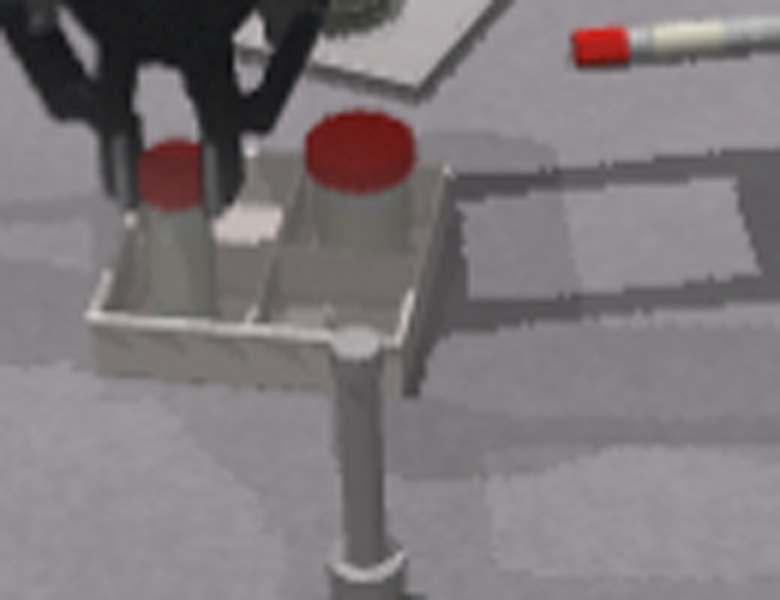

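```bash
python3 -m jog '[155,0,0,0,0,0,0, 140,0,0,0,0,0,0, 110,0,0,0,0,0,0, 60,0,0,0,0,0,0, 40,0,0,0,0,0,0, 40,0,-3,0,0,0,0, 40,0,-8,0,0,0,0, 40,0,-11,0,0,0,0, 40,0,-11,0,0,0,0]' 25
python3 - <<'E'
from h import *
d=snap("wrist"); save(d,"w19.png")
d=snap("side");save(d,"s19.png",(160,190,290,290),6)
go(.4372,-.0067,.14,20-90)
E
```

```text
clock: 28.2
position: [0.614, 0.2623, 0.1787]
ee_rot: [0.521, -0.517, 0.479, -0.481]
contact_force: [-0.1, 0.3, -0.3]
width: 0.0718
yaw -70 shift cm [ 25.37   3.51 -19.51] turn [0.0038 9.3128 0.0053]
yaw 110 shift cm [ 25.37   3.51 -19.51] turn [  0.0057 -13.1872  -0.0041]
```

View pics/w19.png

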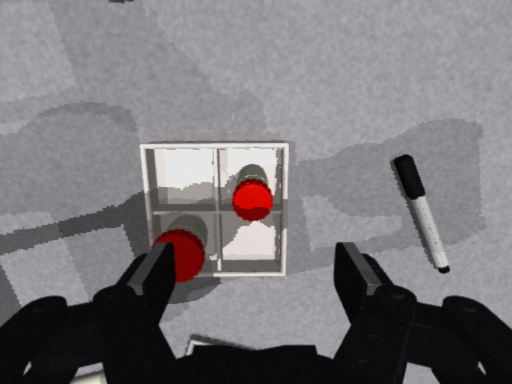

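View pics/s19.png

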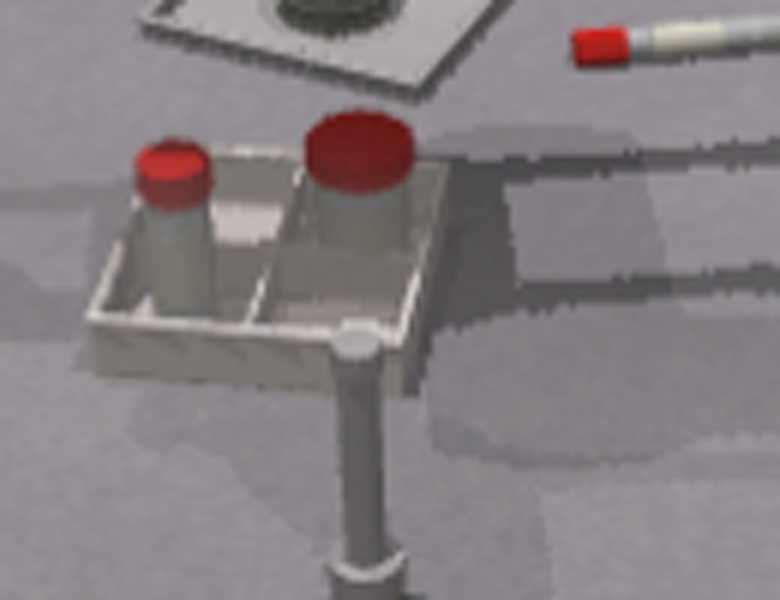

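```bash
python3 -m jog '[40,4,0.5,-3,0,1.2,0, 40,8,1,-6,0,2.4,0, 40,12,1.5,-9,0,3.6,0, 40,16,2,-12,0,4.8,0, 40,20,2.5,-15,0,6,0, 40,24,3.5,-18,0,7.2,0, 40,25.3,3.5,-19.5,0,8.4,0, 40,25.3,3.5,-19.5,0,9.3,0, 40,25.3,3.5,-19.5,0,9.3,0, 40,25.3,3.5,-19.5,0,9.3,0]' 25
python3 - <<'E'
from h import *
d=snap("wrist"); save(d,"w20.png"); print(proj(d,[[.4372,-.0067,.008]]),pose()[0])
E
```

```text
clock: 29.55
position: [0.4372, -0.0056, 0.1397]
ee_rot: [0.124, -0.125, 0.696, -0.696]
contact_force: [0.1, -0.3, -0.1]
width: 0.0719
[[256.8099 182.6427]] [ 0.4374 -0.0055  0.1399]
```

View pics/w20.png

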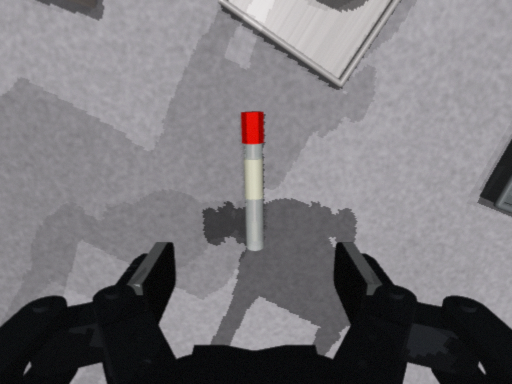

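```bash
python3 - <<'E'
from h import *
d=snap("wrist")
q=unproj(d,[(252.5,111.5),(255.5,250)],.008);print(q)
v=q[0]-q[1];print(np.linalg.norm(v),np.degrees(np.arctan2(v[1],v[0])))
m=q.mean(0);print(m);go(m[0],m[1],.003,np.degrees(np.arctan2(v[1],v[0]))-90)
E
```

```text
[[ 0.4919  0.0173  0.008 ]
 [ 0.3774 -0.0277  0.008 ]]
0.12300619943098332 21.45591036500999
[ 0.4347 -0.0052  0.008 ]
yaw -68.54408963499 shift cm [ 0.24 13.7  -0.13] turn [ 0.0029 -0.1575  0.006 ]
yaw 111.45591036501 shift cm [ 0.24 13.7  -0.13] turn [-0.0094 22.3425  0.0045]
```

```bash
python3 -m jog '[60,0.25,2,0,0,-0.16,0, 100,0.25,7,0,0,-0.16,0, 100,0.25,11.5,0,0,-0.16,0, 100,0.25,13.4,0,0,-0.16,0, 100,0.25,13.6,0,0,-0.16,0, 100,0.25,13.6,0,0,-0.16,0, 160,0.25,13.6,0,0,-0.16,0, 230,0.25,13.6,0,0,-0.16,0, 240,0.25,13.6,0,0,-0.16,0, 240,0.25,13.6,0,0,-0.16,0, 240,0.25,13.6,0,0,-0.16,0, 240,0.25,13.6,0,0,-0.16,0]' 25
python3 - <<'E'
from h import *
d=snap("wrist"); save(d,"w21.png"); go(.5733,-.2484,.12,-90)
E
```

```text
clock: 31.15
position: [0.436, -0.0067, 0.0054]
ee_rot: [-0.132, 0.131, -0.695, 0.695]
contact_force: [-0.4, 1.2, 7.1]
width: 0.0144
yaw -90 shift cm [ -3.99 -11.44  27.52] turn [-0.0049  2.6741 -0.0119]
yaw 90 shift cm [ -3.99 -11.44  27.52] turn [ -0.0167 -19.8259   0.0068]
```

View pics/w21.png

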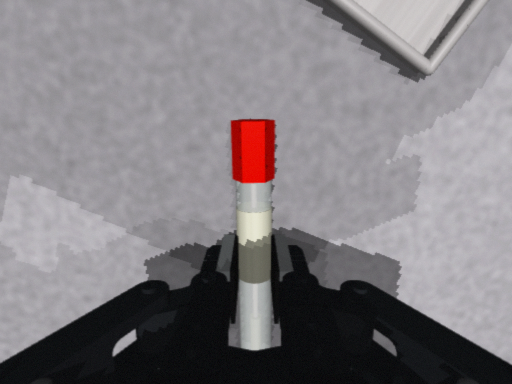

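```bash
python3 -m jog '[240,0,-2,0,0,0,0, 240,0,-6,0,0,0,0, 240,-0.5,-10,4,0,0.4,0, 240,-1.3,-11.4,9,0,0.9,0, 240,-2,-11.4,14,0,1.4,0, 240,-2.8,-11.4,19,0,1.8,0, 240,-3.5,-11.4,24,0,2.3,0, 240,-4,-11.4,27.5,0,2.67,0, 240,-4,-11.4,27.5,0,2.67,0, 240,-4,-11.4,27.5,0,2.67,0, 240,-4,-11.4,27.5,0,2.67,0]' 25
python3 - <<'E'
from h import *
d=snap("wrist"); save(d,"w22.png"); print(pose()[0])
d=snap("side");save(d,"s22.png",(200,60,360,190),5)
E
```

```text
clock: 32.58
position: [0.572, -0.2469, 0.1185]
ee_rot: [0.0, -0.001, 0.707, -0.707]
contact_force: [-0.7, 0.0, 0.2]
width: 0.0148
[ 0.5722 -0.247   0.1187]
```

View pics/w22.png

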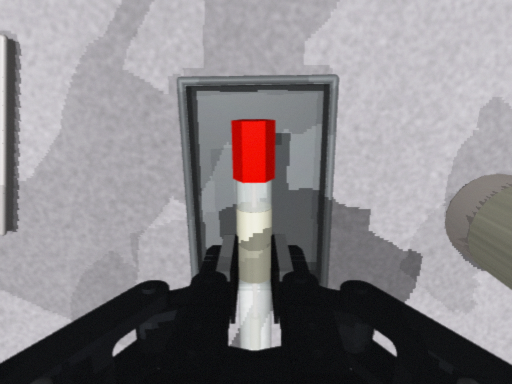

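View pics/s22.png

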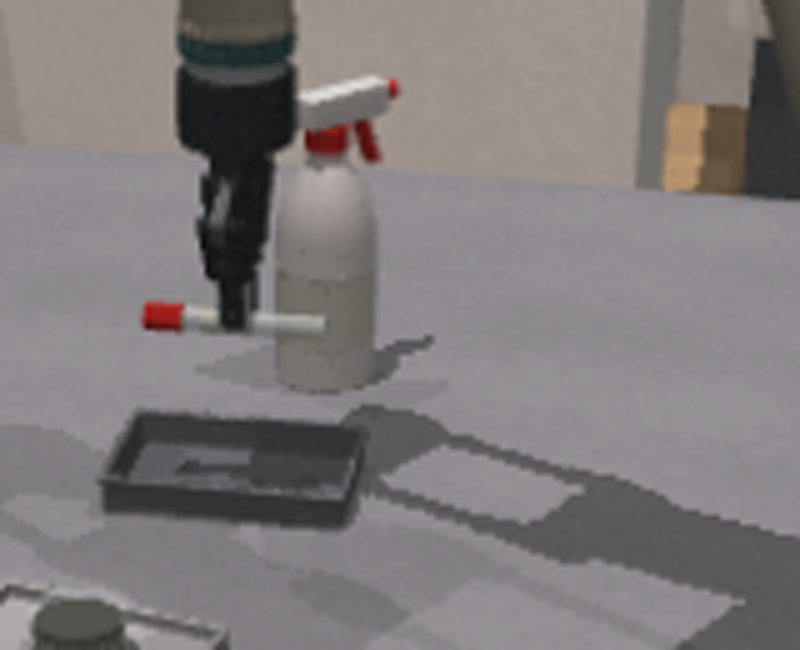

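```bash
python3 - <<'E'
from h import *
d=snap("wrist");p,R=pose()
q=unproj(d,[(178,77),(338.5,75.5)],.027);print(q)
v=q[1]-q[0];print(np.linalg.norm(v),np.degrees(np.arctan2(v[1],v[0])))
c=q.mean(0)+np.array([-.08,0,0]);print("centre",c)
t=unproj(d,[(253,121),(255,262)],p[2]+.003);print("cap end",t)
go(c[0],c[1],.0084,-90)
E
```

```text
[[ 0.6551 -0.1951  0.027 ]
 [ 0.6563 -0.3029  0.027 ]]
0.10786939816128523 -89.36193480376569
centre [ 0.5757 -0.249   0.027 ]
cap end [[ 0.6324 -0.2459  0.1218]
 [ 0.5676 -0.2469  0.1218]]
yaw -90 shift cm [-0.32 11.04  0.17] turn [-0.0001  0.0091 -0.0002]
yaw 90 shift cm [-0.32 11.04  0.17] turn [ -0.0004 -22.4909   0.0002]
```

```bash
python3 -m jog '[240,-0.25,1,0.3,0,0,0, 240,-0.25,5,0.3,0,0,0, 240,-0.25,8.5,0.3,0,0,0, 240,-0.25,10.2,0.3,0,0,0, 240,-0.25,10.7,0.3,0,0,0, 240,-0.25,10.9,0.3,0,0,0, 240,-0.25,11,0.3,0,0,0, 240,-0.25,11,0.3,0,0,0, 240,-0.25,11,0.3,0,0,0]' 25
python3 - <<'E'
from h import *
d=snap("wrist"); save(d,"w23.png")
E
```

```text
clock: 33.85
position: [0.5756, -0.2513, 0.0091]
ee_rot: [-0.0, -0.0, -0.707, 0.707]
contact_force: [0.1, 0.9, -0.6]
width: 0.0147
```

View pics/w23.png

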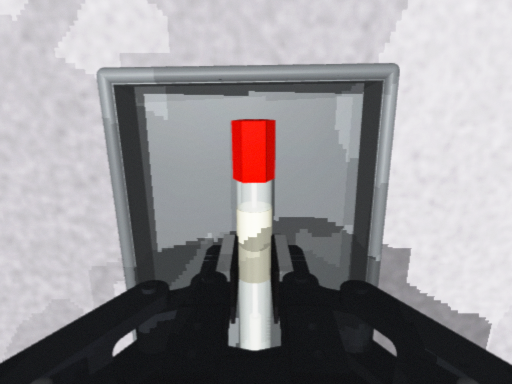

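```bash
python3 -m jog '[240,0,0.05,0,0,0,0, 240,0,0.1,0,0,0,0, 240,0,0.1,0,0,0,0]' 25
```

```text
clock: 34.28
position: [0.5755, -0.2513, 0.0084]
ee_rot: [-0.0, -0.0, -0.707, 0.707]
contact_force: [-0.9, 0.8, 5.1]
width: 0.0145
```

```bash
python3 -m jog '[200,0,0,0,0,0,0, 185,0,0,0,0,0,0, 160,0,0,0,0,0,0, 130,0,0,0,0,0,0, 130,0,0,0,0,0,0, 130,0,-2,0,0,0,0, 130,0,-6,0,0,0,0, 130,0,-12,0,0,0,0, 130,0,-18,0,0,0,0, 130,0,-18,0,0,0,0, 130,0,-18,0,0,0,0]' 25
python3 - <<'E'
from h import *
d=snap("wrist"); save(d,"w24.png")
d=snap("side");save(d,"s24.png",(150,60,350,250),4)
d=snap("top");save(d,"t24.png",(80,110,280,260),4)
E
```

```text
clock: 35.65
position: [0.5749, -0.2509, 0.1874]
ee_rot: [0.0, -0.0, 0.707, -0.707]
contact_force: [0.1, 0.1, -0.1]
width: 0.0417
```

View pics/w24.png

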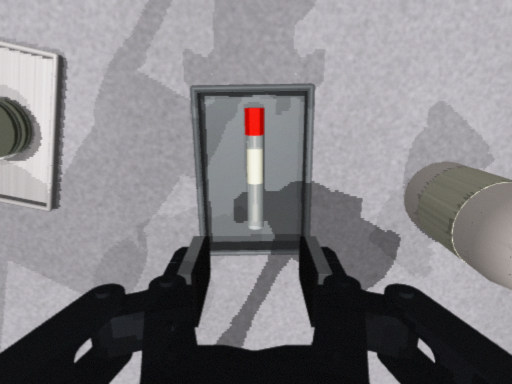

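View pics/s24.png

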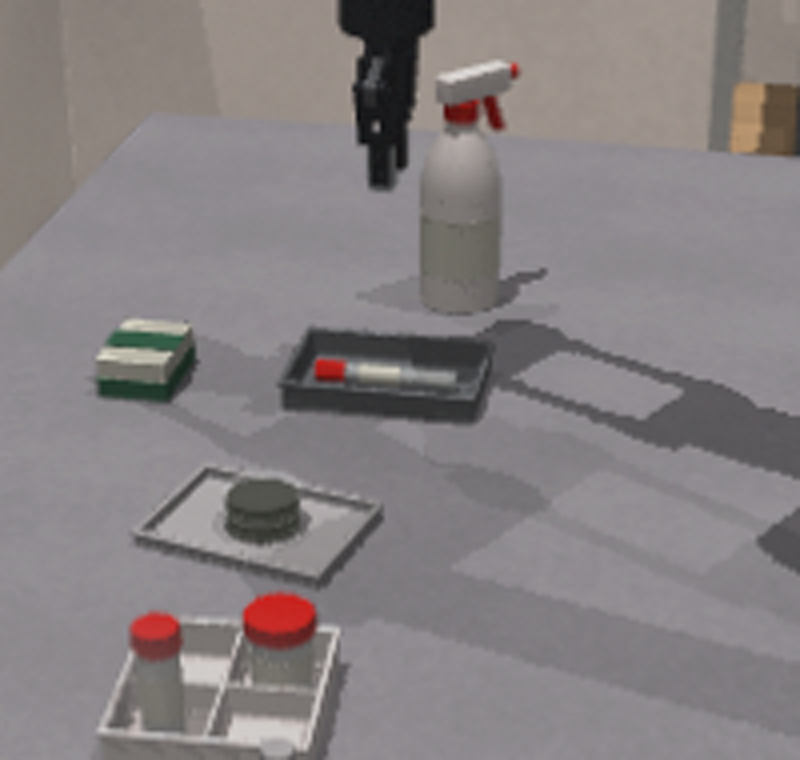

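View pics/t24.png

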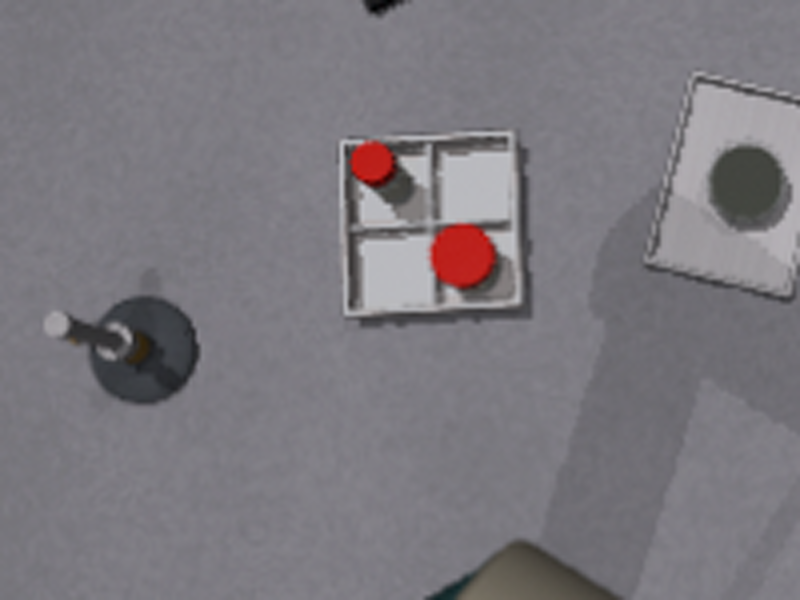

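```bash
python3 - <<'E'
from h import *
d=snap("top")
print(unproj(d,[(80+372/4,110+162/4)],.088),unproj(d,[(80+462/4,110+255/4)],.065),unproj(d,[(80+747/4,110+184/4)],.031))
s=get_state();print(s["clock"],s["qd"])
from rig import sign_off
print(sign_off())
E
```

```text
[[0.6119 0.2556 0.088 ]] [[0.5508 0.1927 0.065 ]] [[ 0.6147 -0.0092  0.031 ]]
35.85 [-0.0008 -0.001  -0.0091  0.0016  0.0025 -0.0004]
the job is handed in; nothing more can be done
None
```

I cleared the bench in the order asked and handed the job in at about 36 s of the 118 s allowed; the hand-in reports no verdict.

- **Dishes:** they are stacked near the centre of the incubator tray. The second was released within about 0.5 mm of where the first was, and the side and wrist views show the edges lined up.
- **Pot and bottle:** both stand upright in diagonally opposite compartments of the carrier.
- **Swab tube:** it lies flat in the middle of the discard tray.
- **Handling:** each item was lowered until the wrist felt light floor contact (about 4–6 N) before the jaws opened.
- **Bystanders:** the last pictures show the spray bottle and burner standing where they were, and the gripper clear of everything.

One check disagreed. In the last picture the top camera put the bottle and the dish stack 5–7 mm from where the gripper released them; the pot agreed to about 2 mm. The top camera had been out by similar amounts (about 2–7 mm) on some of the bench pick-ups, where the wrist view gave good grasps, so I trusted the wrist camera and the release positions. The bottle sits well inside its compartment by either reading.

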